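# Refit the gas-ring knob and hold it pressed

## Task

The control knob has come off the counter-top gas ring and lies, hole down, on the steel table. Pick it up, turn it so that its keyed hole matches the flat of the bare D-shaft, push it fully home on that shaft, then press knob and shaft down together to the stop of the shaft's spring, as one does to light the ring. Finish while still holding the knob with the fingers and keeping it pressed down, and leave the round pot-lid knob and the little measuring cup lying near it where they are.

Things in the scene. Friction and masses are not known exactly. Their poses are not given: they have to be found in the camera images.
- knob: loose control knob, solid cast metal, black, about 220 g, standing hole down. Origin: centre of its underside, on the hole's axis; z up. Round skirt 46 mm across, z = 0 to 18 mm. On it an upright flat-sided grip bar along x: 12 mm thick (y), x = -19 to +17 mm, z = 18 to 44 mm, thin white line on top; at its +x end a beak 7 mm thick, z = 18 to 38 mm, runs on past the skirt to x = 31 mm
- knob_nose (a point): tip of the knob's beak, at x = 31, y = 0, z = 28 mm in the knob's frame
- knob_hole (a point): centre of the mouth of the knob's blind D-shaped hole (same point and axes as the knob's origin). Hole 14 mm deep, 16 mm across, its flat 2 mm from the axis on the beak's (+x) side: 1 mm of play all round on the shaft. It goes on one way round only, the beak pointing where the shaft's flat faces
- shaft_tip (a point): centre of the top of the bare upright brass D-shaft: 14 mm across, flat 1 mm from the axis (nearly a half-round), end not tapered. x points out of the flat, z up. Tip 26 mm above the gas ring's steel top while up. The shaft does not turn, it only slides down. With the knob fully home the shaft's end touches the bottom of the hole, the knob's origin 14 mm below this point
- press (a joint): how far the D-shaft is pushed down, m: 0 = up, 0.008 = at its stop. A spring pushes it back up with 3 N at the top and 11 N at the stop
- hob: counter-top gas ring, fixed, stainless steel, 380 (x) by 320 mm, top face 70 mm above the table; origin: centre of its underside. Two controls on the top, 145 mm in front (-x) of the origin, 75 mm to either side: one is the bare shaft, on the other a knob of the same kind is fixed. The pan support, 34 mm tall, is at least 90 mm behind them
- lid_knob: round mushroom-shaped pot-lid knob, black, 38 mm across, 31 mm tall; not the control knob; not to be disturbed
- measure: small steel measuring cup, 48 mm across the rim, 40 mm tall; not to be disturbed
Things that resemble listed ones, but are neither listed nor needed, are in the scene too. What is shaped like the knob but blue or orange is not meant.

How it is judged:
On the way:
1. the knob is picked up off the table in the fingers (height (world z) of knob above 0.04 m and contact force between the fingers and knob above 1 N), for 0.1 s.
At the end, for the whole second after the job is handed in: Knob fully home on the D-shaft (11.5 of 14 mm deep or more, within 3 mm of its axis, upright within 7 degrees, beak to the flat within 17 degrees), shaft held down 5 mm or more of 8, fingers on the knob, at rest, through the second after the program ends (horizontal distance between knob and shaft_tip below 0.003 m and z of knob in the frame of shaft_tip between -0.017 and -0.0115 m and angle between the x axis of knob and the x axis of shaft_tip, either way round below 0.3 rad and x of knob_nose in the frame of shaft_tip above 0.02 m and angle between knob's own z axis and vertical below 0.12 rad and value of joint press above 0.005 m and contact force between the fingers and knob above 1 N and linear speed of knob below 0.02 m/s); the arm keeps its last pose, push and grip.
It fails at once if the pot-lid knob or the measuring cup is moved by more than 30 mm (distance of any of lid_knob, measure from where it was at the start of the episode above 0.03 m).
It also fails if it takes over 45 s, if anything falls off the work surface, if the arm or the gripper's body presses on something with over 40 N, if the wrist force passes 120 N, or if a joint passes its speed limit or range.

## Robot

A 6-joint arm with a two-finger parallel gripper is mounted at the origin on the work surface. World frame = base frame: x ahead of the robot, y to its left, z up, the work surface at z = 0. Lengths are in m, angles in rad, forces in N, time in s.
With the tool pointing down it reaches from about 0.35 to 1 m from the base axis. Payload 7.1 kg.
Tool frame: the origin (TCP) lies midway between the tips of the shut fingers; the grasp point (between the pads) lies 19 mm behind it (robot.grasp_offset is the distance from the TCP to the grasp point, in m); z points along the fingers, y is the line along which they close (so a half turn about z gives the same grasp; the last joint's range is limited). The gripper opens to 85 mm and grips with 20 to 120 N. Pads are 22 mm wide; open, the fingers measure 114 mm over their backs; the gripper's body (76 mm by 85 mm) begins 54 mm behind the grasp point. The pads swing forward as they close: fully open they stand 13 mm farther back than shut.
Start: joints at [1.143, 0.423, 1.63, -0, 1.089, -0.019], TCP at [0.248, 0.573, 0.231] pointing down, gripper open.
Joint ranges: [-3, 3], [-0.9, 2.11], [0.09, 2.58], [-1.31, 4.45], [0.11, 2.69], [-2.54, 2.54]. Speed limits (rad/s): [2.39, 2.39, 3.01, 3.14, 3.14, 3.14].

## Interface

Orientations are given as a unit quaternion [w, x, y, z].
In Python, from rig import robot, viewer gives the robot as it stands.
- The arm moves only by the tool move_arm, never from a script. Its arguments are lists of equal length, an entry for each row: "delta_pos": the shift along the world's x, y, z in m, a list of three; "rotation": the turn, a rotation vector about the world's x, y, z in rad, a list of three; "hand": the finger opening in m, from 0 to 0.0854. In form: {"delta_pos": [[dx, dy, dz], ...], "rotation": [[ax, ay, az], ...], "hand": [hand, ...]}. A call has 1 to 5 rows; each row is the pose to reach, as a shift and turn from the pose commanded when the call began; what a row does not reach only later rows make up. A row lasts 1/10 s, in which the tool goes at most 50 mm and 8.59 degrees, less where a joint would pass 70% of its speed; a pose out of reach is approached as far as the arm can. A call with a gripper value outside its range is refused whole. The fingers move at their own pace and stop on an object; "newtons" is the grip in N (left out, the last holds). Time passes only in rows, so rows that repeat a pose let the fingers close. It gives the time, the measured TCP pose, the force, the opening and the grip force at its end, in the units of the state.
- robot.get_obs(): the state, without advancing time (a new reading comes with each control period).
- viewer.snapshot(name): name is "side" or "top" or "wrist"; returns the picture (384x512x3 uint8, red, green, blue); there is no depth.
- viewer.get_calibration(name): a dict with "vfov" (degrees; the focal length in pixels is half the picture's height over the tangent of half this angle, whatever the lens; pixels are square), "cx", "cy" (the principal point, pixels), "rvec" (rotation vector, rad) and "tvec" (3), from world to camera coordinates, as OpenCV has them. Camera axes: x right, y down, z forward; pixel columns grow to the right and rows downward; lengths in m; the calibration is good to about 2 mm. A picture is of the moment at which its call begins: read the wrist's pose just before it. get_calibration takes no time and is no camera call; for the wrist camera it gives the pose at the moment of the call.
- robot.finish_job(): hands the job in; it is judged then, once.
Trained networks look in the newest picture that a camera, given by its name, has taken for a name from the list of things; names that differ only in an ending like _2 or _b are one class to them, and where a whole thing is asked for, a point or a joint stands for the part that bears it (a point fixed in the world has none). Each returns a list of dicts, best first, with "confidence" (0 to 1); they miss things now and then, are a little off and sometimes report something else, mostly with a low value. They report only what shows in the picture. A call takes as long as a camera call. They do not tell look-alikes from the thing itself.
- viewer.masks_of(camera, thing): "region" (384x512 bool, what is visible of it) and "position" ([row, column] in pixels, amid what is visible of it).
- viewer.pinpoint(camera, thing): "position" ([row, column] in pixels: a listed point, or the origin of a listed thing).
The state is a dict: "time_s": time; "joint_positions": joint angles; "dq": joint speeds; "joint_efforts": joint torques, N m; "tool_pos": TCP position; "ee_rot": TCP orientation; "contact_force": force on the tool from outside, world axes, zero at the start; "wrist_torque": the same for the moment, N m; "opening": finger opening in m; "grasp_force": force on a finger pad.
Only numpy, scipy, OpenCV 4.12 (cv2) and the standard library are available. Lean on these libraries where they do the work, as an engineer would, in place of code of your own. Each camera call takes 0.05 s, during which the arm holds its last target. There are 200 camera calls.

## Working session

There is one attempt and no reset: what is moved stays moved. The work goes in short steps, Python scripts to look and compute and a tool call to move; the robot and the scene stay as the last step left them, time stands still between calls to the robot, and variables do not carry over. Pictures are saved under pics/ and viewed, at most 10 in all, crops included, and the job is handed in when it is done.

Besides the shell and the picture viewer there is one more tool, called after ">>>" by a JSON object that holds its "op" and its "data". move_arm: Moves the arm, as the interface text tells. Its arguments: {"type":"object","properties":{"delta_pos":{"type":"array","items":{"type":"array","items":{"type":"number"}}},"rotation":{"type":"array","items":{"type":"array","items":{"type":"number"}}},"hand":{"type":"array","items":{"type":"number"}},"newtons":{"type":"number"}},"required":["delta_pos","rotation","hand"]}

```bash
mkdir -p pics; cat > h.py <<'E'
import numpy as np, cv2
from rig import robot, viewer
def cal(n):
    c=viewer.get_calibration(n); f=192/np.tan(np.radians(c['vfov'])/2)
    K=np.array([[f,0,c['cx']],[0,f,c['cy']],[0,0,1]]); R=cv2.Rodrigues(np.array(c['rvec'],float))[0]
    return K,R,np.array(c['tvec'],float).ravel()
def ray(C,rc):
    K,R,t=C; d=R.T@np.linalg.inv(K)@np.array([rc[1],rc[0],1.]); return -R.T@t,d
def at_z(C,rc,z):
    o,d=ray(C,rc); return o+d*(z-o[2])/d[2]
def proj(C,p):
    K,R,t=C; q=K@(R@np.asarray(p,float)+t); return q[1]/q[2],q[0]/q[2]
E
python3 - <<'E'
from h import *
ims=[]
for n in ('top','side'):
    im=viewer.snapshot(n); C=cal(n); cv2.imwrite(f'pics/{n}0.png',im[...,::-1]); print(n,-C[1].T@C[2],C[1][2])
    ims.append(im)
    for th,z in (('knob',0),('knob_nose',.028),('shaft_tip',.096),('hob',0),('lid_knob',0),('measure',0)):
        for r in viewer.pinpoint(n,th)[:4]: print(n,th,np.round(r['position'],1),round(r['confidence'],2),np.round(at_z(C,r['position'],z),3))
v=np.vstack(ims)[...,::-1]
cv2.imwrite('pics/a.png',cv2.resize(np.hstack(ims)[...,::-1],(800,300),interpolation=cv2.INTER_AREA))
print(robot.get_obs())
E
```

```text
top [0.39857249 0.04958737 1.26317731] [ 1.24648243e-01  7.77680594e-04 -9.92200691e-01]
top knob [174.3 165.7] 0.83 [0.586 0.286 0.   ]
top knob [165.9 128.3] 0.73 [0.606 0.383 0.   ]
top knob [140.2 243.2] 0.69 [0.68  0.088 0.   ]
top knob_nose [174.7 212. ] 0.81 [0.583 0.164 0.028]
top knob_nose [174.9 131.7] 0.81 [0.579 0.366 0.028]
top knob_nose [128.  232.5] 0.75 [0.705 0.115 0.028]
top knob_nose [158.8 158.3] 0.5 [0.621 0.301 0.028]
top shaft_tip [203.1 305.6] 0.53 [ 0.51  -0.066  0.096]
top hob [152.8 326.6] 0.61 [ 0.651 -0.129  0.   ]
top lid_knob [221.7 198.1] 0.61 [0.466 0.198 0.   ]
top measure [233.9 142.2] 0.6 [0.432 0.339 0.   ]
side [ 0.51333519 -0.69348526  0.52240938] [ 0.05006656  0.86648927 -0.49667866]
side knob [189.8 268.1] 0.84 [0.593 0.266 0.   ]
side knob [172.4 270. ] 0.65 [0.607 0.368 0.   ]
side knob [223.1 313.9] 0.51 [0.685 0.1   0.   ]
side knob_nose [173.9 278.4] 0.9 [0.623 0.301 0.028]
side knob_nose [197.6 266.4] 0.75 [0.582 0.176 0.028]
side knob_nose [208.9 324.3] 0.72 [0.71  0.115 0.028]
side knob_nose [165.5 259.4] 0.53 [0.576 0.357 0.028]
side 
[... 287 characters left out ...]
itions': array([ 1.14302056e+00,  4.23032971e-01,  1.62989976e+00, -1.72348555e-05,
        1.08858920e+00, -1.89905522e-02]), 'dq': array([9.21304087e-04, 5.97949287e-05, 3.10496220e-06, 8.59049271e-04,
       1.03922731e-03, 3.35963052e-04]), 'joint_efforts': array([-1.03172320e-04, -5.57198882e+01, -2.82092446e+01,  7.76938168e-05,
        6.82229402e-04, -5.27378972e-06]), 'tool_pos': array([0.24840646, 0.57350674, 0.23136104]), 'ee_rot': array([1.52793817e-05, 2.02968537e-01, 9.79185259e-01, 3.27937050e-05]), 'contact_force': array([-0.40947462, -0.18188766,  1.28685617]), 'wrist_torque': array([ 0.00830139, -0.02633637, -0.01297549]), 'grasp_force': 0.0, 'opening': 0.08541155351741346}
```

View pics/top0.png

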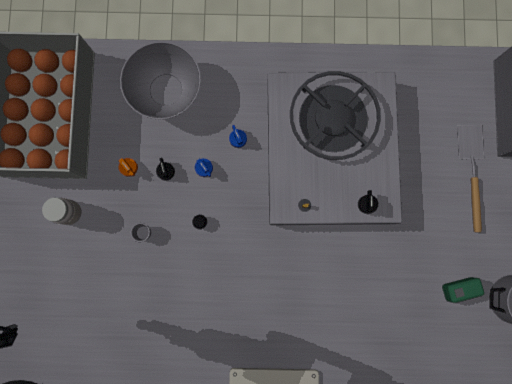

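View pics/side0.png

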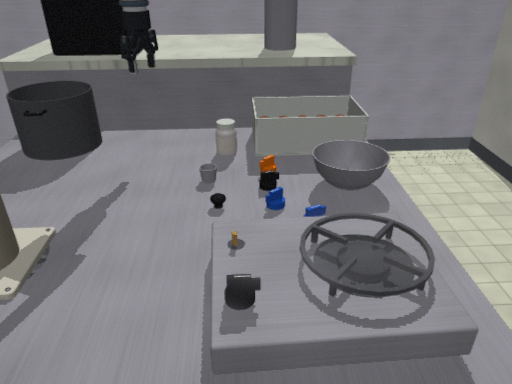

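The top view shows the black knob at about (171,165), with an orange twin at (167,128) and blue ones at (167,204) and (138,238). The lid knob is at (222,199), the cup at (233,142) and the bare shaft at (205,305). Next I go above the black knob for a wrist view.

>>> {"op": "move_arm", "data": {"delta_pos": [[0.035, -0.03, 0], [0.07, -0.06, 0], [0.105, -0.09, 0], [0.14, -0.12, 0], [0.175, -0.15, 0]], "rotation": [[0, 0, 0.1], [0, 0, 0.2], [0, 0, 0.3], [0, 0, 0.4], [0, 0, 0.5]], "hand": [0.085, 0.085, 0.085, 0.085, 0.085]}}

```text
time_s: 1.2
tool_pos: [0.4246, 0.4223, 0.2315]
ee_rot: [0.0, -0.048, 0.999, 0.0]
contact_force: [1.0, 0.7, -0.1]
opening: 0.0853
grasp_force: 0.0
```

>>> {"op": "move_arm", "data": {"delta_pos": [[0.03, -0.03, 0], [0.06, -0.06, 0], [0.09, -0.09, 0], [0.12, -0.12, 0], [0.14, -0.14, 0]], "rotation": [[0, 0, 0.1], [0, 0, 0.2], [0, 0, 0.2], [0, 0, 0.2], [0, 0, 0.2]], "hand": [0.085, 0.085, 0.085, 0.085, 0.085]}}

```text
time_s: 1.7
tool_pos: [0.5653, 0.2814, 0.2315]
ee_rot: [0.0, -0.144, 0.99, -0.0]
contact_force: [0.1, 0.6, 0.0]
opening: 0.085
grasp_force: 0.0
```

```bash
python3 - <<'E'
from h import *
o=robot.get_obs(); print(o['tool_pos'],o['ee_rot'],o['time_s'])
im=viewer.snapshot('wrist'); C=cal('wrist'); cv2.imwrite('pics/w1.png',im[...,::-1]); print(-C[1].T@C[2],C[1][2])
for th,z in (('knob',0),('knob_nose',.028)):
    for r in viewer.pinpoint('wrist',th)[:4]: print(th,np.round(r['position'],1),round(r['confidence'],2),np.round(at_z(C,r['position'],z),4))
E
```

```text
[0.56526435 0.28137145 0.23145703] [ 3.42505617e-04 -1.44367805e-01  9.89524031e-01 -1.10243050e-04] 1.7
[0.48618922 0.25529316 0.37344957] [ 0.31095283  0.09012789 -0.94614233]
knob [164.3 187.9] 0.73 [0.6043 0.1859 0.    ]
knob [202.2 326.6] 0.56 [0.6027 0.3802 0.    ]
knob [195.8 116.2] 0.56 [0.6758 0.1007 0.    ]
knob [181.8 259.6] 0.55 [0.6006 0.2834 0.    ]
knob_nose [147.8 176. ] 0.66 [0.5795 0.1733 0.028 ]
knob_nose [189.  321.6] 0.57 [0.579  0.3586 0.028 ]
knob_nose [230.3 113.2] 0.57 [0.7115 0.1146 0.028 ]
```

View pics/w1.png

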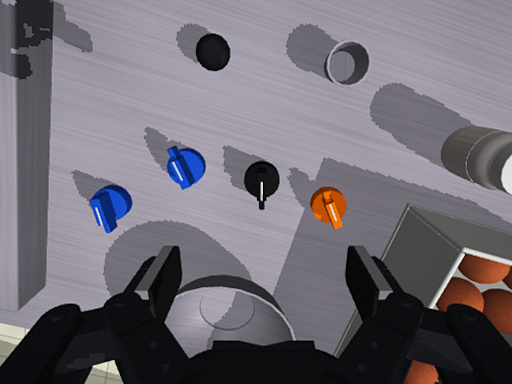

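The wrist view shows the black knob at about (182,260). Its beak points down the image (to about 208,262), roughly world +x. I'll fit its silhouette with a projected model.

```bash
cat >> h.py <<'E'
from scipy.optimize import minimize
a=np.linspace(0,2*np.pi,40,endpoint=False)
def box(x0,x1,h,z0,z1): return np.array([[x,y,z] for x in(x0,x1) for y in(-h,h) for z in(z0,z1)])
PARTS=[np.array([[.023*np.cos(t),.023*np.sin(t),z] for t in a for z in(0,.018)]),box(-.019,.017,.006,.018,.044),box(.01,.031,.0035,.018,.038)]
def sil(C,x,y,yaw,z=0,S=4):
    m=np.zeros((384*S,512*S),np.uint8); c,s=np.cos(yaw),np.sin(yaw); R=np.array([[c,-s,0],[s,c,0],[0,0,1]])
    for P in PARTS:
        q=np.array([proj(C,R@p+[x,y,z]) for p in P])[:,::-1]
        h=cv2.convexHull(((q+.5)*S).astype(np.float32)); cv2.fillConvexPoly(m,np.round(h).astype(np.int32),1)
    return cv2.resize(m.astype(np.float32),(512,384),interpolation=cv2.INTER_AREA)
def fitknob(obs,p0,z=0):  # obs: list of (C,mask)
    f=lambda p:sum((np.abs(sil(C,p[0]/100,p[1]/100,p[2]*.3,z)-m)).sum()/m.sum() for C,m in obs)
    s0=np.array([p0[0]*100,p0[1]*100,p0[2]/.3])
    r=minimize(f,s0,method='Nelder-Mead',options=dict(initial_simplex=np.vstack([s0]+[s0+.8*e for e in np.eye(3)]),xatol=.005,fatol=1e-4))
    return r.x*[.01,.01,.3],r.fun
E
python3 - <<'E'
from h import *
O=[]
for n,c in (('wrist',(185,261)),('top',(171,165))):
    im=viewer.snapshot(n); C=cal(n)
    g=[r for r in viewer.masks_of(n,'knob') if np.hypot(*(np.array(r['position'])-c))<15]
    if not g: print('no',n); continue
    m=g[0]['region'].astype(float); O.append((C,m)); print(n,m.sum(),g[0]['position'])
    b=min((fitknob([(C,m)],(.59,.285,y0)) for y0 in(.0,.4,-.4)),key=lambda r:r[1]); print(b)
    dk=(im.max(2)<60)&(cv2.dilate(m.astype(np.uint8),np.ones((7,7)))>0); print('dark',dk.sum())
E
```

```text
wrist 1129.0 [180.9, 263.3]
(array([0.58864557, 0.28711161, 0.27934893]), np.float64(0.04788529672276351))
dark 1012
top 144.0 [173.5, 167.8]
(array([0.59437927, 0.27987239, 0.8752411 ]), np.float64(1.0863715277777777))
dark 255
```

>>> {"op": "move_arm", "data": {"delta_pos": [[0.02, 0.006, -0.03], [0.023, 0.006, -0.07], [0.023, 0.006, -0.1], [0.023, 0.006, -0.1]], "rotation": [[0, 0, -0.01], [0, 0, -0.01], [0, 0, -0.01], [0, 0, -0.01]], "hand": [0.045, 0.045, 0.045, 0.045]}}

```text
time_s: 2.45
tool_pos: [0.5827, 0.2892, 0.1269]
ee_rot: [-0.004, -0.141, 0.99, -0.001]
contact_force: [-0.4, 0.2, -0.1]
opening: 0.0444
grasp_force: 0.0
```

```bash
python3 - <<'E'
from h import *
o=robot.get_obs(); print(o['tool_pos'],o['ee_rot'],o['opening'],o['time_s'])
n='wrist'; im=viewer.snapshot(n); C=cal(n); c=proj(C,[.5886,.2871,.02]); print(c)
cv2.imwrite('pics/w2.png',im[...,::-1])
for r in viewer.masks_of(n,'knob'):
    print(r['position'],r['confidence'],r['region'].sum())
    if np.hypot(*(np.array(r['position'])-c))<25:
        print(fitknob([(C,r['region'].astype(float))],(.5886,.2871,.279)))
E
```

```text
[0.58272995 0.28916732 0.12686644] [-0.00410032 -0.14090852  0.99001339 -0.00121344] 0.04443061637435284 2.45
(np.float64(191.7864352787254), np.float64(259.23992397526956))
[177.5, 151.6] 0.9 2458
[227.2, 353.3] 0.89 2207
[230.1, 47.6] 0.84 2944
[195.6, 259.8] 0.81 2150
(array([0.5932147 , 0.28761594, 0.28793411]), np.float64(0.03802325581395349))
```

View pics/w2.png

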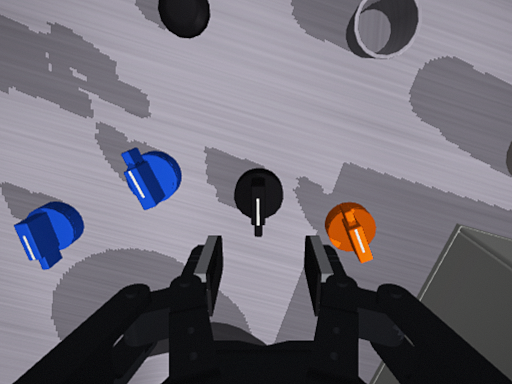

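```bash
python3 - <<'E'
from h import *
for i in range(2):
    o=robot.get_obs(); print(o['tool_pos'],o['ee_rot'],o['dq'].round(3))
    n='wrist'; C=cal(n); viewer.snapshot(n); 
    for r in viewer.masks_of(n,'knob'):
        if np.hypot(*(np.array(r['position'])-proj(C,[.5886,.2871,.02])))<25:
            print(fitknob([(C,r['region'].astype(float))],(.5886,.2871,.279)))
E
```

```text
[0.58587994 0.29031744 0.13156898] [-3.71536305e-04 -1.40742337e-01  9.90046186e-01 -8.07976214e-05] [-0.006 -0.035 -0.027  0.    -0.002 -0.001]
(array([0.5904483 , 0.28650401, 0.27206568]), np.float64(0.03190559440559441))
[0.58728892 0.29060793 0.13347488] [ 1.50990211e-03 -1.40559750e-01  9.90070929e-01  4.81355850e-04] [-0.006 -0.011 -0.003  0.001 -0.002 -0.001]
(array([0.59019139, 0.2866684 , 0.28938385]), np.float64(0.03889409559512652))
```

>>> {"op": "move_arm", "data": {"delta_pos": [[0.003, -0.003, -0.02], [0.0035, -0.003, -0.045], [0.0035, -0.003, -0.06], [0.0035, -0.003, -0.06], [0.0035, -0.003, -0.06]], "rotation": [[0, 0, 0], [0, 0, 0], [0, 0, 0], [0, 0, 0], [0, 0, 0]], "hand": [0.045, 0.045, 0.045, 0.045, 0.045]}}

```text
time_s: 3.25
tool_pos: [0.5903, 0.2867, 0.072]
ee_rot: [0.0, -0.14, 0.99, 0.0]
contact_force: [0.5, -0.5, 0.2]
opening: 0.0449
grasp_force: 0.0
```

>>> {"op": "move_arm", "data": {"delta_pos": [[0, 0, 0], [0, 0, 0], [0, 0, 0]], "rotation": [[0, 0, 0], [0, 0, 0], [0, 0, 0]], "hand": [0.045, 0.045, 0.045]}}

```text
time_s: 3.55
tool_pos: [0.5904, 0.2867, 0.0722]
ee_rot: [0.001, -0.14, 0.99, 0.0]
contact_force: [-0.5, 0.0, -0.1]
opening: 0.0451
grasp_force: 0.0
```

>>> {"op": "move_arm", "data": {"delta_pos": [[0, 0, -0.02], [0, 0, -0.035], [0, 0, -0.048], [0, 0, -0.048], [0, 0, -0.048]], "rotation": [[0, 0, 0], [0, 0, 0], [0, 0, 0], [0, 0, 0], [0, 0, 0]], "hand": [0.045, 0.045, 0.045, 0.045, 0.045], "newtons": 70}}

```text
time_s: 4.05
tool_pos: [0.5897, 0.2864, 0.0229]
ee_rot: [-0.0, -0.14, 0.99, -0.0]
contact_force: [0.3, 0.5, 0.1]
opening: 0.0449
grasp_force: 0.0
```

>>> {"op": "move_arm", "data": {"delta_pos": [[0, 0, 0], [0, 0, 0], [0, 0, 0], [0, 0, 0], [0, 0, 0]], "rotation": [[0, 0, 0], [0, 0, 0], [0, 0, 0], [0, 0, 0], [0, 0, 0]], "hand": [0.03, 0.015, 0.0, 0.0, 0.0], "newtons": 70}}

```text
time_s: 4.55
tool_pos: [0.5905, 0.2868, 0.0242]
ee_rot: [0.001, -0.14, 0.99, 0.0]
contact_force: [-1.3, -0.1, 6.7]
opening: 0.0104
grasp_force: 70.0
```

>>> {"op": "move_arm", "data": {"delta_pos": [[0, 0, 0.02], [0, 0, 0.06], [0, 0, 0.1], [0, 0, 0.14], [0, -0.03, 0.17]], "rotation": [[0, 0, 0], [0, 0, 0], [0, 0, 0], [0, 0, 0], [0, 0, 0]], "hand": [0, 0, 0, 0, 0]}}

```text
time_s: 5.05
tool_pos: [0.5904, 0.259, 0.1957]
ee_rot: [0.001, -0.142, 0.99, 0.001]
contact_force: [1.5, -1.5, -2.5]
opening: 0.0107
grasp_force: 68.8
```

>>> {"op": "move_arm", "data": {"delta_pos": [[-0.015, -0.04, 0], [-0.03, -0.08, 0], [-0.045, -0.12, 0], [-0.06, -0.16, 0], [-0.07, -0.19, 0]], "rotation": [[0, 0, 0], [0, 0, 0], [0, 0, 0], [0, 0, 0], [0, 0, 0]], "hand": [0, 0, 0, 0, 0]}}

```text
time_s: 5.55
tool_pos: [0.5178, 0.0645, 0.1928]
ee_rot: [-0.001, -0.14, 0.99, -0.0]
contact_force: [0.9, 0.5, -3.2]
opening: 0.0106
grasp_force: 68.9
```

>>> {"op": "move_arm", "data": {"delta_pos": [[0, 0, 0], [0, 0, 0], [0, 0, 0], [0, 0, 0]], "rotation": [[0, 0, 0], [0, 0, 0], [0, 0, 0], [0, 0, 0]], "hand": [0, 0, 0, 0]}}

```text
time_s: 5.95
tool_pos: [0.5202, 0.0674, 0.1932]
ee_rot: [0.0, -0.141, 0.99, 0.0]
contact_force: [0.4, -1.5, -2.4]
opening: 0.0105
grasp_force: 68.9
```

```bash
python3 - <<'E'
from h import *
o=robot.get_obs(); print(o['tool_pos'],o['ee_rot'],o['opening'],o['contact_force'],o['time_s'])
n='wrist'; C=cal(n); im=viewer.snapshot(n); cv2.imwrite('pics/w3.png',im[...,::-1]); np.savez('w3',im=im,K=C[0],R=C[1],t=C[2])
for n in('wrist','top','side'):
  if n!='wrist': C=cal(n); np.savez(n,im=viewer.snapshot(n),K=C[0],R=C[1],t=C[2])
  for th,z in (('shaft_tip',.096),('knob',0.17),('knob_nose',.2)):
    for r in viewer.pinpoint(n,th)[:3]: print(n,th,np.round(r['position'],1),round(r['confidence'],2),np.round(at_z(C,r['position'],z),4))
E
```

```text
[0.52021887 0.06736347 0.19318959] [ 2.71638775e-05 -1.40688753e-01  9.90053872e-01  7.00159547e-05] 0.010473721488163366 [ 0.37793982 -1.46915738 -2.44564738] 5.95
wrist shaft_tip [132.  110.9] 0.75 [ 0.5047 -0.0664  0.096 ]
wrist knob [248.9 333.2] 0.97 [0.5197 0.1142 0.17  ]
wrist knob [282.  468.1] 0.65 [0.5183 0.2104 0.17  ]
wrist knob [233.5 261.1] 0.55 [0.522  0.0664 0.17  ]
wrist knob_nose [239.7 335.8] 0.93 [0.4996 0.1008 0.2   ]
wrist knob_nose [302.2 264.1] 0.92 [0.5482 0.0759 0.2   ]
wrist knob_nose [280.8 477.4] 0.76 [0.5017 0.1847 0.2   ]
top knob [168.9 208.6] 0.71 [0.5751 0.1587 0.17  ]
top knob [166.7 128.7] 0.55 [0.5763 0.3375 0.17  ]
top knob [138.2 240.5] 0.47 [0.6466 0.0891 0.17  ]
top knob_nose [126.9 233.2] 0.8 [0.6648 0.1047 0.2   ]
top knob_nose [204.6 307.2] 0.65 [ 0.4968 -0.0594  0.2   ]
top knob_nose [173.2 134.4] 0.51 [0.5574 0.3165 0.2   ]
side shaft_tip [228.  237.2] 0.56 [ 0.5105 -0.0526  0.096 ]
side shaft_tip [293.2 319.5] 0.28 [ 0.6287 -0.2331  0.096 ]
side knob [166.7 242.7] 0.85 [0.525  0.0518 0.17  ]
side knob [171.1 268.1] 0.82 [0.5731 0.0288 0.17  ]
side knob [224.4 312.7] 0.61 [ 0.6265 -0.1615  0.17  ]
side knob_nose [197.2 267.1] 0.85 [ 0.5591 -0.1253  0.2   ]
side knob_nose [166.6 260.1] 0.8 [ 0.5552 -0.0134  0.2   ]
side knob_nose [207.2 325.9] 0.79 [ 0.6446 -0.1615  0.2   ]
```

View pics/w3.png

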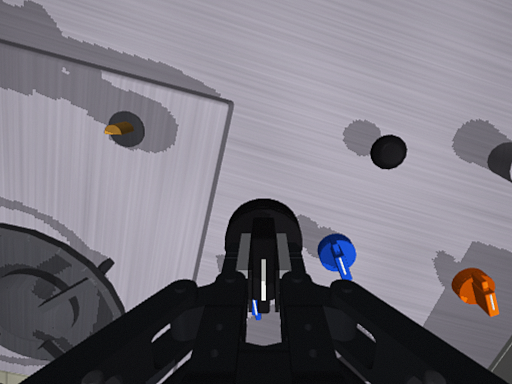

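```bash
python3 - <<'E'
from h import *
d=np.load('w3.npz'); s=np.load('side.npz'); t=np.load('top.npz')
f=lambda im,r,c,h:cv2.resize(im[r-h:r+h,c-h:c+h,::-1],(400,400),interpolation=cv2.INTER_NEAREST)
cv2.imwrite('pics/c1.png',np.hstack([f(d['im'],130,120,25),f(s['im'],235,237,20)]))
E
```

```text
(no output)
```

View pics/c1.png

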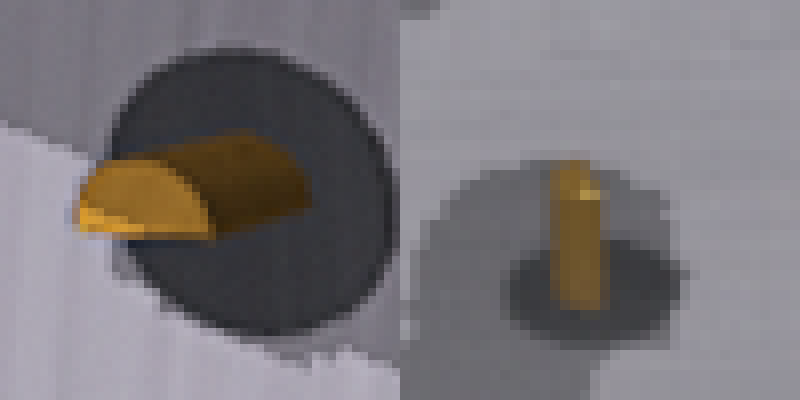

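The shaft's D-shaped top is at about (132,113) in the wrist picture, with its flat facing down in the image, nearly along the beak. I'll move closer and fit it.

>>> {"op": "move_arm", "data": {"delta_pos": [[0, -0.03, -0.01], [0.01, -0.06, -0.02], [0.01, -0.1, -0.02], [0.01, -0.1, -0.02], [0.01, -0.1, -0.02]], "rotation": [[0, 0, 0], [0, 0, 0], [0, 0, 0], [0, 0, 0], [0, 0, 0]], "hand": [0, 0, 0, 0, 0]}}

```text
time_s: 7.05
tool_pos: [0.5298, -0.0343, 0.1732]
ee_rot: [-0.0, -0.139, 0.99, 0.0]
contact_force: [-0.4, 0.3, -2.6]
opening: 0.0106
grasp_force: 69.3
```

>>> {"op": "move_arm", "data": {"delta_pos": [[0, 0, 0], [0, 0, 0], [0, 0, 0]], "rotation": [[0, 0, 0], [0, 0, 0], [0, 0, 0]], "hand": [0, 0, 0]}}

```text
time_s: 7.35
tool_pos: [0.5299, -0.0326, 0.1734]
ee_rot: [0.0, -0.141, 0.99, 0.0]
contact_force: [0.2, 0.1, -2.7]
opening: 0.01
grasp_force: 69.3
```

```bash
cat >> h.py <<'E'
th=np.linspace(np.arccos(1/7),2*np.pi-np.arccos(1/7),30)
D=np.c_[.007*np.cos(th),.007*np.sin(th)]
def dsil(C,x,y,yaw,z0,z1=.096,S=8):
    m=np.zeros((384*S,512*S),np.uint8); c,s=np.cos(yaw),np.sin(yaw); q=D@np.array([[c,s],[-s,c]])+[x,y]
    P=np.array([proj(C,[*p,z])[::-1] for p in q for z in(z0,z1)])
    cv2.fillConvexPoly(m,np.round(cv2.convexHull(((P+.5)*S).astype(np.float32))).astype(np.int32),1)
    return cv2.resize(m.astype(np.float32),(512,384),interpolation=cv2.INTER_AREA)
def fitD(C,m,p0):
    f=lambda p:np.abs(dsil(C,p[0]/100,p[1]/100,p[2]*.3,p[3]/100)-m).sum()/m.sum()
    s0=np.array([p0[0]*100,p0[1]*100,p0[2]/.3,7.4])
    r=minimize(f,s0,method='Nelder-Mead',options=dict(initial_simplex=np.vstack([s0]+[s0+.5*e for e in np.eye(4)]),xatol=.005,fatol=1e-4))
    return r.x*[.01,.01,.3,.01],r.fun
def brass(im,c,h=40):
    hsv=cv2.cvtColor(im,cv2.COLOR_RGB2HSV); m=(hsv[...,1]>110)&(hsv[...,0]<30)&(hsv[...,0]>8)&(hsv[...,2]>50)
    w=np.zeros_like(m); r,k=int(c[0]),int(c[1]); w[max(r-h,0):r+h,max(k-h,0):k+h]=1; return (m&w).astype(np.float32)
E
python3 - <<'E'
from h import *
o=robot.get_obs(); print(o['tool_pos'],o['ee_rot'],o['time_s'])
n='wrist'; C=cal(n); im=viewer.snapshot(n); np.savez('w4',im=im,K=C[0],R=C[1],t=C[2])
for tn in('shaft_tip','knob_nose','knob'):
    for r in viewer.pinpoint(n,tn)[:3]: print(tn,np.round(r['position'],1),r['confidence'],at_z(C,r['position'],{'shaft_tip':.096,'knob':.15,'knob_nose':.178}[tn]).round(4))
c=proj(C,[.506,-.06,.09]); m=brass(im,c); print(c,m.sum())
for y0 in(.3,0,-.4,.8,3.1): print(fitD(C,m,(.506,-.06,y0)))
# knob yaw via hidden parts: skirt unknown
x0,y0=int(c[1]),int(c[0])
a=cv2.resize(im[y0-30:y0+30,x0-30:x0+30,::-1],(400,400),interpolation=cv2.INTER_NEAREST)
cv2.imwrite('pics/c2.png',np.hstack([a,cv2.resize(im[...,::-1],(400,300))[:300].copy() if 0 else cv2.resize(im[160:360,160:360,::-1],(400,400))]))
E
```

```text
[ 0.52991819 -0.03264059  0.17343765] [ 8.16041019e-05 -1.40810064e-01  9.90036625e-01  1.31714663e-05] 7.35
shaft_tip [160.9 230.4] 0.83 [ 0.5056 -0.0662  0.096 ]
knob_nose [302.4 262.9] 0.88 [ 0.56   -0.0242  0.178 ]
knob_nose [264.3 421.9] 0.59 [0.5114 0.0524 0.178 ]
knob [270.1 416. ] 0.85 [0.5293 0.0728 0.15  ]
knob [234.3 265.4] 0.81 [ 0.5317 -0.0308  0.15  ]
(np.float64(161.7910300516538), np.float64(238.60104293061198)) 249.0
(array([ 0.50516105, -0.06542781,  0.21979413,  0.07277426]), np.float64(0.05660140514373779))
(array([ 0.50493771, -0.06545636,  0.14459709,  0.07482367]), np.float64(0.06538654863834381))
(array([ 0.50521743, -0.06554665,  0.19015051,  0.07222544]), np.float64(0.057040661573410034))
(array([ 0.50513988, -0.06551148,  0.20126798,  0.07305283]), np.float64(0.05540913715958595))
(array([ 0.4994596 , -0.0652484 ,  3.21006388,  0.07809341]), np.float64(0.2484312206506729))
```

View pics/c2.png

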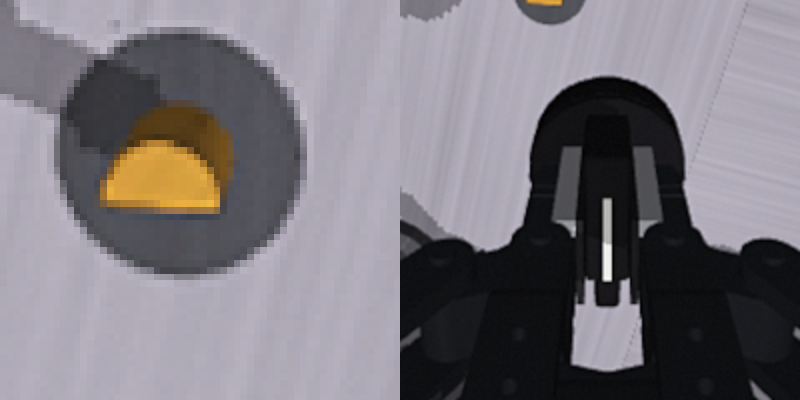

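```bash
python3 - <<'E'
from h import *
d=np.load('w4.npz'); C=(d['K'],d['R'],d['t']); im=d['im']
m=np.zeros((384,512),np.float32); sub=im.max(2)<90
r0,r1=192,246
for r in range(r0,r1):
    k=np.where(sub[r,210:315])[0]
    if len(k)>3: m[r,210+k[0]:211+k[-1]]=1
print(m.sum(), [tuple(np.where(m[r])[0][[0,-1]]) if m[r].any() else None for r in (200,205,220,245)])
z=.1735-.0235
for yaw in(.24,.28,.32):
  for zz in (z-.002,z):
    f=lambda p:np.abs(sil(C,p[0]/100,p[1]/100,yaw,zz)[r0:r1]-m[r0:r1]).sum()/m.sum()
    s0=np.array([52.99,-3.26])/1; s0=np.array([52.99,-3.26])
    s0=s0*[1,1]; 
    r=minimize(f,[52.99,-3.26],method='Nelder-Mead',options=dict(initial_simplex=[[52.99,-3.26],[53.6,-3.26],[52.99,-2.6]],xatol=.003))
    print(yaw,zz,r.x,r.fun)
s=np.load('side.npz'); S=(s['K'],s['R'],s['t']); mb=brass(s['im'],(238,237),20); rr,cc=np.where(mb); print('side brass',rr.min(),rr.max(),cc.min(),cc.max(),mb.sum())
for x,y in((.5052,-.0655),): print(proj(S,[x,y,.096]),proj(S,[x,y,.074]), [fitD(S,mb,(x,y,.2)) ])
E
```

```text
2987.0 [(np.int64(252), np.int64(274)), (np.int64(241), np.int64(285)), (np.int64(229), np.int64(297)), (np.int64(225), np.int64(301))]
0.24 0.148 [53.12554361 -3.24313577] 0.01606963574886322
0.24 0.15 [53.06742873 -3.26363123] 0.019626716151833534
0.28 0.148 [53.12914094 -3.24706925] 0.016153331845998764
0.28 0.15 [53.07256917 -3.26008749] 0.019856879487633705
0.32 0.148 [53.13135945 -3.24540565] 0.015776699408888817
0.32 0.15 [53.05959468 -3.26701062] 0.01977318339049816
side brass 231 245 232 236 58.0
(np.float64(232.09188439198357), np.float64(234.37550925092182)) (np.float64(242.06552296110877), np.float64(234.77073913790403)) [(array([ 0.50628563, -0.06787816,  0.25382612,  0.07583239]), np.float64(0.3133081793785095))]
```

>>> {"op": "move_arm", "data": {"delta_pos": [[-0.013, -0.017, 0], [-0.026, -0.033, 0], [-0.026, -0.033, -0.02], [-0.026, -0.033, -0.04], [-0.026, -0.033, -0.04]], "rotation": [[0, 0, -0.04], [0, 0, -0.07], [0, 0, -0.07], [0, 0, -0.07], [0, 0, -0.07]], "hand": [0, 0, 0, 0, 0]}}

```text
time_s: 8.05
tool_pos: [0.5021, -0.0663, 0.1314]
ee_rot: [-0.002, -0.105, 0.994, 0.001]
contact_force: [-1.4, -0.0, -3.0]
opening: 0.0104
grasp_force: 69.3
```

>>> {"op": "move_arm", "data": {"delta_pos": [[0, 0, 0], [0, 0, 0], [0, 0, 0]], "rotation": [[0, 0, 0], [0, 0, 0], [0, 0, 0]], "hand": [0, 0, 0]}}

```text
time_s: 8.35
tool_pos: [0.5047, -0.0665, 0.1342]
ee_rot: [0.001, -0.106, 0.994, -0.0]
contact_force: [0.1, 0.2, -2.3]
opening: 0.0107
grasp_force: 69.3
```

```bash
python3 - <<'E'
from h import *
o=robot.get_obs(); print(o['tool_pos'],o['ee_rot'],o['time_s'],o['contact_force'],o['opening'])
S=cal('side'); im=viewer.snapshot('side')
for z in(.105,.108,.111): print(z,proj(S,[.5052,-.0655,z]))
m=sil(S,.5052,-.0655,.21,.108)
v=im[...,::-1].copy(); cs,_=cv2.findContours((m>.5).astype(np.uint8),0,1); w=v.copy(); cv2.drawContours(w,cs,-1,(0,255,0),1)
f=lambda a:cv2.resize(a[190:270,195:275],(400,400),interpolation=cv2.INTER_NEAREST)
cv2.imwrite('pics/s2.png',np.hstack([f(v),f(w)]))
E
```

```text
[ 0.50467376 -0.06647836  0.13424626] [ 8.32233803e-04 -1.05565896e-01  9.94411934e-01 -2.34189936e-04] 8.35 [ 0.08870383  0.22545853 -2.28287409] 0.010710183430470257
0.105 (np.float64(227.9281145651748), np.float64(234.21050966058544))
0.108 (np.float64(226.52915523633428), np.float64(234.15507246646632))
0.111 (np.float64(225.1246229259887), np.float64(234.0994144292882))
```

View pics/s2.png

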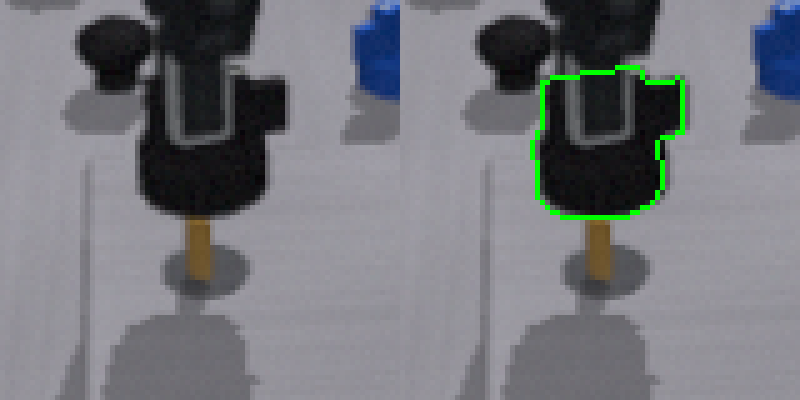

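The side view shows the knob right over the shaft with the beak to the right, matching the model outline to within a pixel. I'll descend in small steps and watch the force.

>>> {"op": "move_arm", "data": {"delta_pos": [[-0.0005, 0.0008, -0.004], [-0.0005, 0.0008, -0.008], [-0.0005, 0.0008, -0.012], [-0.0005, 0.0008, -0.012], [-0.0005, 0.0008, -0.012]], "rotation": [[0, 0, 0], [0, 0, 0], [0, 0, 0], [0, 0, 0], [0, 0, 0]], "hand": [0, 0, 0, 0, 0], "newtons": 90}}

```text
time_s: 8.9
tool_pos: [0.5033, -0.0657, 0.121]
ee_rot: [-0.0, -0.105, 0.994, 0.0]
contact_force: [-1.0, -0.7, -1.7]
opening: 0.0103
grasp_force: 92.5
```

>>> {"op": "move_arm", "data": {"delta_pos": [[0, 0, -0.002], [0, 0, -0.004], [0, 0, -0.006], [0, 0, -0.007], [0, 0, -0.007]], "rotation": [[0, 0, 0], [0, 0, 0], [0, 0, 0], [0, 0, 0], [0, 0, 0]], "hand": [0, 0, 0, 0, 0]}}

```text
time_s: 9.4
tool_pos: [0.5035, -0.0657, 0.1142]
ee_rot: [0.0, -0.105, 0.994, -0.0]
contact_force: [1.1, 0.2, -3.3]
opening: 0.0096
grasp_force: 92.5
```

>>> {"op": "move_arm", "data": {"delta_pos": [[0, 0, -0.002], [0, 0, -0.004], [0, 0, -0.006], [0, 0, -0.006], [0, 0, -0.006]], "rotation": [[0, 0, 0], [0, 0, 0], [0, 0, 0], [0, 0, 0], [0, 0, 0]], "hand": [0, 0, 0, 0, 0]}}

```text
time_s: 9.9
tool_pos: [0.5035, -0.0657, 0.1082]
ee_rot: [0.0, -0.105, 0.994, 0.0]
contact_force: [0.1, 0.4, -3.1]
opening: 0.0098
grasp_force: 92.6
```

>>> {"op": "move_arm", "data": {"delta_pos": [[0, 0, -0.002], [0, 0, -0.004], [0, 0, -0.006], [0, 0, -0.006], [0, 0, -0.006]], "rotation": [[0, 0, 0], [0, 0, 0], [0, 0, 0], [0, 0, 0], [0, 0, 0]], "hand": [0, 0, 0, 0, 0]}}

```text
time_s: 10.4
tool_pos: [0.5036, -0.0657, 0.1026]
ee_rot: [0.0, -0.105, 0.994, -0.0]
contact_force: [-0.7, -0.9, 4.2]
opening: 0.0102
grasp_force: 93.5
```

>>> {"op": "move_arm", "data": {"delta_pos": [[0, 0, -0.001], [0, 0, -0.002], [0, 0, -0.003], [0, 0, -0.003], [0, 0, -0.003]], "rotation": [[0, 0, 0], [0, 0, 0], [0, 0, 0], [0, 0, 0], [0, 0, 0]], "hand": [0, 0, 0, 0, 0]}}

```text
time_s: 10.9
tool_pos: [0.5036, -0.0657, 0.0996]
ee_rot: [0.0, -0.105, 0.994, -0.0]
contact_force: [-0.4, -0.1, 6.8]
opening: 0.0097
grasp_force: 93.9
```

>>> {"op": "move_arm", "data": {"delta_pos": [[0, 0, -0.0005], [0, 0, -0.001], [0, 0, -0.0015], [0, 0, -0.0015], [0, 0, -0.0015]], "rotation": [[0, 0, 0], [0, 0, 0], [0, 0, 0], [0, 0, 0], [0, 0, 0]], "hand": [0, 0, 0, 0, 0]}}

```text
time_s: 11.4
tool_pos: [0.5036, -0.0657, 0.0982]
ee_rot: [0.0, -0.105, 0.994, -0.0]
contact_force: [-1.5, 0.2, 8.1]
opening: 0.0101
grasp_force: 94.3
```

```bash
python3 - <<'E'
from h import *
S=cal('side'); im=viewer.snapshot('side')
o=robot.get_obs(); print(o['tool_pos'],o['ee_rot'],o['time_s'],o['contact_force'],o['wrist_torque'])
m=sil(S,.5065,-.0655,.21,.074)
v=im[...,::-1].copy(); cs,_=cv2.findContours((m>.5).astype(np.uint8),0,1); w=v.copy(); cv2.drawContours(w,cs,-1,(0,255,0),1)
f=lambda a:cv2.resize(a[200:280,195:275],(400,400),interpolation=cv2.INTER_NEAREST)
cv2.imwrite('pics/s3.png',np.hstack([f(v),f(w)]))
E
```

```text
[ 0.50361886 -0.06575057  0.098224  ] [ 2.38032702e-04 -1.05419888e-01  9.94427768e-01 -7.38498600e-05] 11.45 [-1.85904569  0.8007636   8.59384284] [ 0.14380044  0.21804664 -0.00730544]
```

View pics/s3.png

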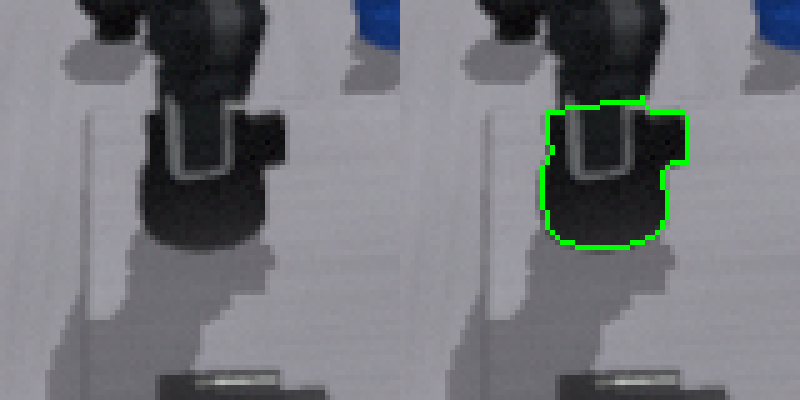

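Knob is seated; the force follows the spring curve (about 11 N). I'll go a bit further to reach the stop.

>>> {"op": "move_arm", "data": {"delta_pos": [[0, 0, -0.0005], [0, 0, -0.001], [0, 0, -0.001], [0, 0, -0.001], [0, 0, -0.001]], "rotation": [[0, 0, 0], [0, 0, 0], [0, 0, 0], [0, 0, 0], [0, 0, 0]], "hand": [0, 0, 0, 0, 0]}}

```text
time_s: 11.95
tool_pos: [0.5037, -0.0658, 0.098]
ee_rot: [0.0, -0.105, 0.994, -0.0]
contact_force: [-4.1, 0.7, 17.7]
opening: 0.01
grasp_force: 96.0
```

The force jumped to about 20 N with almost no travel, so the shaft is at its stop. Handing in.

```bash
python3 -c "
from rig import robot
print(robot.finish_job())"
```

```text
the job is handed in; nothing more can be done
None
```

I handed the job in at about 12 s with the knob seated on the D-shaft, pressed to the spring's stop and still gripped. The force rose with the spring to about 11 N, then jumped at the stop, and no move went near the lid knob or cup; the hand-in returned no verdict.

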